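Shut the row of flaps on a fastener case

ROBOT

A 6-joint arm with a two-finger parallel gripper is mounted at the origin on the work surface. World frame = base frame: x ahead of the robot, y to its left, z up, the work surface at z = 0. Lengths are in mm, angles in degrees, forces in N, time in s.
With the tool pointing down it reaches from about 300 to 850 mm from the base axis. Payload 4.2 kg.
Tool frame: the origin (TCP) lies at the very end of the fingers, on their centre line; the grasp point (between the pads) lies 19 mm behind it; z points along the fingers, y is the line along which they close (so a half turn about z gives the same grasp; the last joint's range is limited). The gripper opens to 91 mm and grips with 3 to 60 N. Pads are 32 mm wide; open, the fingers measure 118 mm over their backs; the gripper's body (76 mm by 178 mm) begins 60 mm behind the grasp point.
Start: joints at [66.177, 18.312, 89.639, -0, 72.044, -1.146], TCP at [221.694, 530.564, 179.776] pointing down, gripper open.
Joint ranges: [-177.97, 177.97], [-48.28, 115.42], [12.27, 149.76], [-77.06, 257.06], [2.81, 150.46], [-146.56, 146.56]. Speed limits (degrees/s): [147.25, 147.25, 180, 180, 180, 180].

INTERFACE

Orientations are given as [roll, pitch, yaw] about the fixed x, y, z axes, in that order (R = Rz(yaw) Ry(pitch) Rx(roll)).
In Python, from workcell import * gives the robot as it stands.
- The arm moves only by the tool move_arm, never from a script. Its argument "motion" is a list of rows, each a list of 3 entries, a list of its own where there are three numbers: the finger opening in mm, from 0 to 91.2, then the shift along the world's x, y, z in units of 25 mm (1.0 is 25 mm), then the turn, a rotation vector about the world's x, y, z in units of 4 degrees (1.0 is 4 degrees). In form: [[grip, [x, y, z], [ax, ay, az]], ...]. A call has 1 to 20 rows; each row shifts and turns the commanded pose from where the row before left it; what a row does not reach is not made up. A row lasts 1/12 s, in which the tool goes at most 41.7 mm and 7.16 degrees, less where a joint would pass 70% of its speed; a pose out of reach is approached as far as the arm can. A call with a number of a shift or a turn outside -1 to 1 is refused whole. A call with a gripper value outside its range is refused whole. The fingers move at their own pace and stop on an object; "grip_force" is the grip in N (left out, the last holds). Time passes only in rows, so rows that do not move let the fingers close. It gives the time, the measured TCP pose, the force, the opening and the grip force at its end, in the units of the state.
- state(): the state, without advancing time (a new reading comes with each control period).
- grab_frame(name): name is "scene" or "top" or "wrist"; returns the picture (384x512x3 uint8, blue, green, red); there is no depth.
- camera_info(name): a dict with "fx", "fy", "cx", "cy" (pixels), "rvec" (rotation vector, rad) and "tvec" (3), from world to camera coordinates, as OpenCV has them. Camera axes: x right, y down, z forward; pixel columns grow to the right and rows downward; lengths in mm; the calibration is good to about 2 mm. A picture is of the moment at which its call begins: read the wrist's pose just before it. camera_info takes no time and is no camera call; for the wrist camera it gives the pose at the moment of the call.
- job_done(): hands the job in; it is judged then, once.
The state is a dict: "time_s": time; "qpos": joint angles; "qvel": joint speeds; "effort": joint torques, N m; "ee_pos": TCP position; "ee_rot": TCP orientation; "force": force on the tool from outside, world axes, zero at the start; "torque": the same for the moment, N m; "gripper_width": finger opening in mm; "gripper_force": force on a finger pad.
Only numpy, scipy, OpenCV 4.12 (cv2) and the standard library are available. Lean on these libraries where they do the work, as an engineer would, in place of code of your own. Each camera call takes 0.05 s, during which the arm holds its last target. There are 200 camera calls.

TASK

Close the small-parts case: start at the end of the row where a hinge comes first (the flaps' raised edges point to the other end) and run the closed fingertips lightly along the tops of the flaps to the other end, so that the five flaps are pressed shut one after the other in that order. Leave the case standing where it is, neither shoved nor lifted, do not press hard, and do not disturb the other things around it. Finish with the hand clear.

Things in the scene. Friction and masses are not known exactly. Their poses are not given: they have to be found in the camera images.
- case: Loose grey plastic small-parts case, 0.65 to 1 kg, 228 mm long (its x), 64 wide (y), 37 high to the flat tops of the shut flaps. Origin: centre of its underside, on the table; z up; any yaw. In a row along x, five white flaps at 44 mm pitch, each hinged across the row at its -x edge (hinges at x = -110, -66, -22, 22, 66 mm, 34 mm up), its free +x edge raised at the start. Row is traced from -x to +x.
- lid0 (a joint): Angle (rad) of flap 1 of 5 counted from the case's -x end: 0 shut, grows as its free edge rises; starts at 0.3 to 0.6, stop at 1.2. White plate 42 (x) x 64 x 3 mm, 9 mm thumb tab on its +y side near the free edge. Stays as left; up to 2 N shuts it, and a fingertip moving to +x just above shut height rides onto it from the hinge and presses it down.
- lid1 (a joint): Angle (rad) of flap 2 of 5 counted from the case's -x end: 0 shut, grows as its free edge rises; starts at 0.3 to 0.6, stop at 1.2. White plate 42 (x) x 64 x 3 mm, 9 mm thumb tab on its +y side near the free edge. Stays as left; up to 2 N shuts it, and a fingertip moving to +x just above shut height rides onto it from the hinge and presses it down.
- lid2 (a joint): Angle (rad) of flap 3 of 5 counted from the case's -x end: 0 shut, grows as its free edge rises; starts at 0.3 to 0.6, stop at 1.2. White plate 42 (x) x 64 x 3 mm, 9 mm thumb tab on its +y side near the free edge. Stays as left; up to 2 N shuts it, and a fingertip moving to +x just above shut height rides onto it from the hinge and presses it down.
- lid3 (a joint): Angle (rad) of flap 4 of 5 counted from the case's -x end: 0 shut, grows as its free edge rises; starts at 0.3 to 0.6, stop at 1.2. White plate 42 (x) x 64 x 3 mm, 9 mm thumb tab on its +y side near the free edge. Stays as left; up to 2 N shuts it, and a fingertip moving to +x just above shut height rides onto it from the hinge and presses it down.
- lid4 (a joint): Angle (rad) of flap 5 of 5 counted from the case's -x end: 0 shut, grows as its free edge rises; starts at 0.3 to 0.6, stop at 1.2. White plate 42 (x) x 64 x 3 mm, 9 mm thumb tab on its +y side near the free edge. Stays as left; up to 2 N shuts it, and a fingertip moving to +x just above shut height rides onto it from the hinge and presses it down.
- tape: Bystander: cardboard-coloured roll, 72 mm across, 24 mm high, lying flat. Origin at the centre of its underside.
- bar: Bystander: loose bright steel bar 110 x 24 x 18 mm lying flat, origin at the centre of its underside.
- wrench: Bystander: steel wrench 150 mm long lying flat along its x, under 20 mm high.
- bottle: Bystander: white bottle, 48 mm across, 95 mm high, upright, with a blue cap. Origin at the centre of its underside.
There are look-alikes about, which are no part of the job. Of the things like the case, leave any that is purple or red; of the rest the larger one is meant.

How it is judged:
By the outcome, as a careful person would: the job done as asked, in the order asked, and still so for the second after the job is handed in, with the robot touching nothing.
It also fails if it takes over 40 s, if anything falls off the work surface, if the arm or the gripper's body presses on something with over 40 N, if the wrist force passes 120 N, or if a joint passes its speed limit or range.

## Working session

There is one attempt and no reset: what is moved stays moved. The work goes in short steps, Python scripts to look and compute and a tool call to move; the robot and the scene stay as the last step left them, time stands still between calls to the robot, and variables do not carry over. Pictures are saved under pics/ and viewed, at most 10 in all, crops included, and the job is handed in when it is done.

Besides the shell and the picture viewer there is one more tool, called after "Request:" as a command line: name --argument value ..., lists and objects as JSON in quotes. move_arm: Moves the arm, as the interface text tells. Shifts and turns lie within -1 to 1; 1 stands for 25 mm of shift or 4 degrees of turn. Its arguments: {"type":"object","properties":{"motion":{"type":"array","items":{"type":"array"}},"grip_force":{"type":"number"}},"required":["motion"]}

```bash
mkdir -p pics
python3 - <<'E'
from workcell import *
import cv2
for n in("scene","top"):
    cv2.imwrite(f"pics/{n}0.png",grab_frame(n)); c=camera_info(n); print(n,c)
s=state();print(s["ee_pos"],s["ee_rot"],s["time_s"],s["force"])
E
```

```text
scene {'fx': 379.55247029425794, 'fy': 379.55247029425794, 'cx': 258.60476216916516, 'cy': 192.0164017249137, 'rvec': array([ 2.21622454,  0.65857812, -0.28874403]), 'tvec': array([-477.53267065, -145.3142145 ,  967.97469465])}
top {'fx': 348.8519573047229, 'fy': 348.8519573047229, 'cx': 250.648587686315, 'cy': 185.34029878385348, 'rvec': array([ 2.17146068, -2.19868866,  0.07409775]), 'tvec': array([ 15.13794778, 563.99037982, 811.42759308])}
[221.48206236 530.08559406 179.01195982] [-1.79910049e+02  5.89075048e-04  1.57322948e+02] 0.1 [-0.07440086  0.09321349 -0.5117578 ]
```

View pics/top0.png

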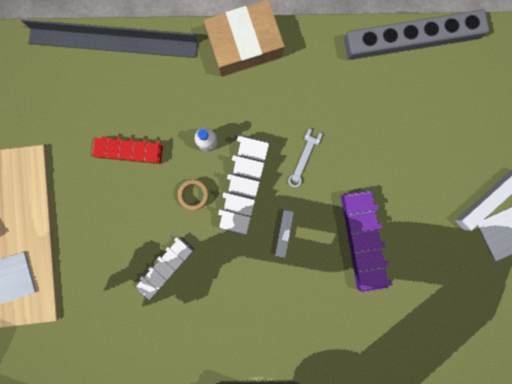

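View pics/scene0.png

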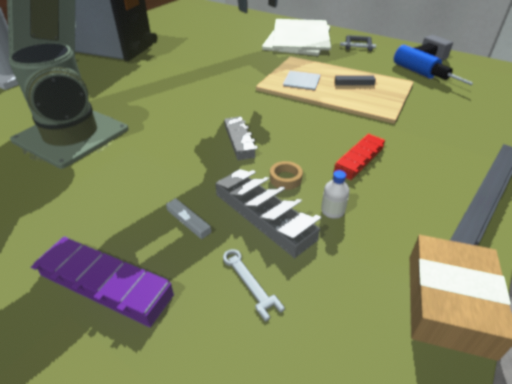

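The top view shows four case-like things: grey large (244,185), grey small (164,268), red (127,150) and purple (366,240). Excluding red and purple, the larger grey one at (244,185) is the one meant. I'll confirm that in a crop.

Run:
```python
import cv2,numpy as np
a=cv2.imread("pics/top0.png")[125:245,200:290]; b=cv2.imread("pics/scene0.png")[155:260,205:330]
a=cv2.resize(a,None,fx=4.5,fy=4.5,interpolation=2);b=cv2.resize(b,(390,328),interpolation=2)
o=np.zeros((540,800,3),np.uint8);o[:540,:405]=a;o[:328,410:]=b;cv2.imwrite("pics/crop.png",o)
```

```text
(no output)
```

View pics/crop.png

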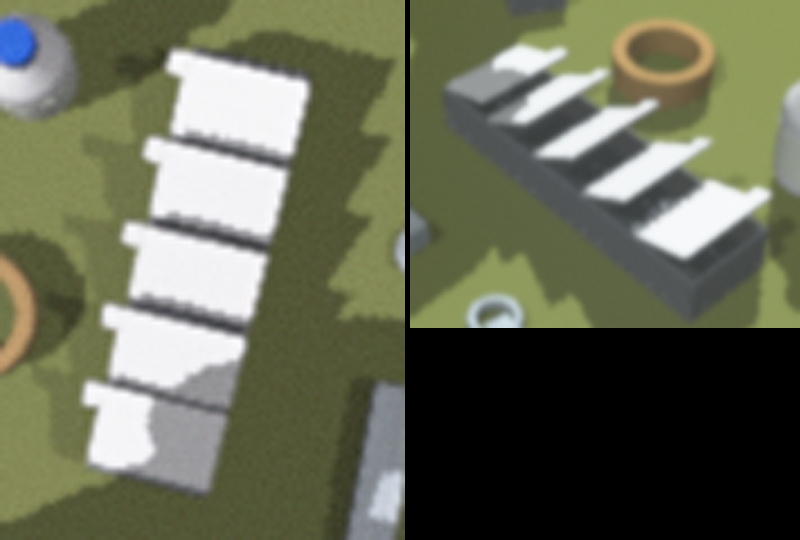

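The crop confirms it: grey case, white flaps, tabs on the left at each flap's upper edge, so the hinges face the robot (bottom) and the row runs up the image. I'll fit the pose from the hinge corners.

```bash
cat > h.py <<'E'
import numpy as np,cv2
from workcell import *
from scipy.optimize import least_squares
def proj(c,P):
    K=np.array([[c["fx"],0,c["cx"]],[0,c["fy"],c["cy"]],[0,0,1.]])
    return cv2.projectPoints(np.float64(P),c["rvec"],c["tvec"],K,None)[0][:,0]
def unproj(c,uv,z):
    R=cv2.Rodrigues(c["rvec"])[0];C=-R.T@c["tvec"];d=R.T@np.array([(uv[0]-c["cx"])/c["fx"],(uv[1]-c["cy"])/c["fy"],1])
    return C+d*(z-C[2])/d[2]
def world(p,P):
    t=p[2];P=np.float64(P);c,s=np.cos(t),np.sin(t)
    return np.c_[p[0]+c*P[:,0]-s*P[:,1],p[1]+s*P[:,0]+c*P[:,1],P[:,2]]
E
python3 - <<'E'
from h import *
c=camera_info("top")
R=[(210,492),(229,408),(247,325),(268,243),(290,160)];L=[(88,462),(110,378),(130,297),(150,214),(171,132)]
uv=np.array(R+L)/4.5+[200,125]-.4
hx=[-110,-66,-22,22,66]
P=[(x,-32,36) for x in hx]+[(x,32,36) for x in hx]
r=least_squares(lambda p:(proj(c,world(p,P))-uv).ravel(),[600,0,0])
p=r.x;print(p[:2],np.degrees(p[2]),np.abs(r.fun).max())
print("case local -x line, hinges z37:\n",world(p,[(x,0,37) for x in(-150,-110,114,135)]).round(1))
t=np.degrees(p[2])
for n,u,z in(("tape",(192,195),24),("bottle",(204,134),95),("bar",(285,233),18),("wr",(295,182),10),("small",(164,268),30)):print(n,unproj(c,u,z).round(0))
s=camera_info("scene");print(proj(s,world(p,[(-114,-32,0),(114,-32,0),(114,32,0),(-114,32,34)])).round())
E
```

```text
[565.26788714  23.75002119] -14.379625715725266 0.5392853901370813
case local -x line, hinges z37:
 [[420.   61.   37. ]
 [458.7  51.1  37. ]
 [675.7  -4.6  37. ]
 [696.   -9.8  37. ]]
tape [543. 147.  24.]
bottle [673. 109.  95.]
bar [450. -72.  18.]
wr [572. -99.  10.]
small [374. 211.  30.]
[[215. 195.]
 [294. 258.]
 [318. 240.]
 [238. 169.]]
```

Request:
move_arm --motion '[[0,[0.378,-0.933,0],[0,0,0.692]],[0,[0.378,-0.933,0],[0,0,0.692]],[0,[0.378,-0.933,0],[0,0,0.692]],[0,[0.378,-0.933,0],[0,0,0]],[0,[0.378,-0.933,0],[0,0,0]],[0,[0.378,-0.933,0],[0,0,0]],[0,[0.378,-0.933,0],[0,0,0]],[0,[0.378,-0.933,0],[0,0,0]],[0,[0.378,-0.933,0],[-0.186,-0.727,0]],[0,[0.378,-0.933,0],[-0.186,-0.727,0]],[0,[0.378,-0.933,0],[-0.186,-0.727,0]],[0,[0.378,-0.933,0],[-0.186,-0.727,0]],[0,[0.378,-0.933,0],[-0.186,-0.727,0]],[0,[0.378,-0.933,0],[0,0,0]],[0,[0.378,-0.933,0],[0,0,0]],[0,[0.378,-0.933,0],[0,0,0]],[0,[0.378,-0.933,0],[0,0,0]],[0,[0.378,-0.933,0],[0,0,0]],[0,[0.378,-0.933,0],[0,0,0]],[0,[0.378,-0.933,0],[0,0,0]]]'

```text
time_s: 1.77
ee_pos: [410.5, 62.8, 179.6]
ee_rot: [180.0, 15.0, 165.6]
force: [0.2, 0.4, -0.6]
gripper_width: 0.5
gripper_force: 0.0
```

Request:
move_arm --motion '[[0,[0,0,-0.8],[0,0,0]],[0,[0,0,-0.8],[0,0,0]],[0,[0,0,-0.8],[0,0,0]],[0,[0,0,-0.8],[0,0,0]],[0,[0,0,-0.8],[0,0,0]],[0,[0,0,-0.8],[0,0,0]],[0,[0,0,0],[0,0,0]],[0,[0,0,0],[0,0,0]],[0,[0,0,0],[0,0,0]]]'

```text
time_s: 2.52
ee_pos: [411.4, 64.3, 60.6]
ee_rot: [180.0, 15.1, 165.6]
force: [0.3, 0.8, 0.3]
gripper_width: 0.6
gripper_force: 0.0
```

Run:
```python
from h import *
s=state();print(s["ee_pos"],s["ee_rot"],s["force"],s["gripper_width"],s["time_s"])
cv2.imwrite("pics/scene1.png",cv2.resize(grab_frame("scene")[60:260,130:380],(750,600),interpolation=2))
```

```text
[411.43986833  64.25300899  60.61306417] [179.95461435  15.07533422 165.62268353] [0.26983016 0.76905609 0.30686339] 0.5885792244416294 2.5167
```

View pics/scene1.png

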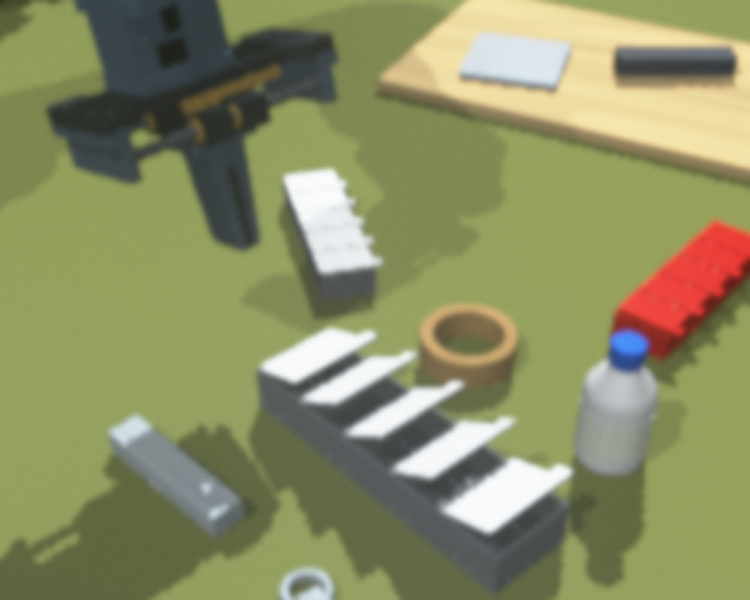

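The picture shows the tilted closed fingers at about (235,240), clear and in line with the hinge end of the case at (262,372). Next I'll touch the table lightly to calibrate the height.

Request:
move_arm --motion '[[0,[0,0,-0.8],[0,0,0]],[0,[0,0,-0.8],[0,0,0]],[0,[0,0,-0.48],[0,0,0]],[0,[0,0,0],[0,0,0]],[0,[0,0,-0.04],[0,0,0]],[0,[0,0,0],[0,0,0]]]'

```text
time_s: 3.07
ee_pos: [411.9, 64.3, 8.0]
ee_rot: [179.9, 15.1, 165.6]
force: [0.0, -0.0, 0.2]
gripper_width: 0.4
gripper_force: 0.0
```

Request:
move_arm --motion '[[0,[0,0,-0.04],[0,0,0]],[0,[0,0,0],[0,0,0]]]'

```text
time_s: 3.23
ee_pos: [411.5, 64.3, 6.7]
ee_rot: [179.9, 15.1, 165.6]
force: [-0.4, -0.5, -0.1]
gripper_width: 0.3
gripper_force: 0.0
```

Request:
move_arm --motion '[[0,[0,0,-0.04],[0,0,0]],[0,[0,0,0],[0,0,0]]]'

```text
time_s: 3.4
ee_pos: [410.9, 64.1, 5.1]
ee_rot: [180.0, 15.0, 165.6]
force: [-0.4, 0.1, -0.1]
gripper_width: 0.0
gripper_force: 0.0
```

Request:
move_arm --motion '[[0,[0,0,-0.02],[0,0,0]],[0,[0,0,0],[0,0,0]],[0,[0,0,0],[0,0,0]]]'

```text
time_s: 3.65
ee_pos: [410.7, 64.1, 4.3]
ee_rot: [180.0, 15.0, 165.6]
force: [0.2, 0.6, 0.2]
gripper_width: 0.1
gripper_force: 0.0
```

Request:
move_arm --motion '[[0,[0,0,-0.02],[0,0,0]],[0,[0,0,0],[0,0,0]],[0,[0,0,0],[0,0,0]]]'

```text
time_s: 3.9
ee_pos: [410.7, 64.1, 3.7]
ee_rot: [180.0, 15.0, 165.6]
force: [-0.3, -0.7, 0.5]
gripper_width: 0.4
gripper_force: 0.0
```

Request:
move_arm --motion '[[0,[0,0,-0.02],[0,0,0]],[0,[0,0,0],[0,0,0]],[0,[0,0,0],[0,0,0]]]'

```text
time_s: 4.15
ee_pos: [410.6, 64.0, 3.2]
ee_rot: [180.0, 15.0, 165.6]
force: [0.2, 0.7, -0.5]
gripper_width: 0.4
gripper_force: 0.0
```

Request:
move_arm --motion '[[0,[0,0,-0.02],[0,0,0]],[0,[0,0,0],[0,0,0]],[0,[0,0,0],[0,0,0]]]'

```text
time_s: 4.4
ee_pos: [410.6, 64.1, 2.7]
ee_rot: [180.0, 15.0, 165.6]
force: [0.0, -0.9, -0.0]
gripper_width: 0.5
gripper_force: 0.0
```

Request:
move_arm --motion '[[0,[0,0,-0.02],[0,0,0]],[0,[0,0,0],[0,0,0]],[0,[0,0,0],[0,0,0]]]'

```text
time_s: 4.65
ee_pos: [410.7, 64.1, 2.2]
ee_rot: [180.0, 15.0, 165.6]
force: [0.2, 1.3, 0.0]
gripper_width: 0.6
gripper_force: 0.0
```

Request:
move_arm --motion '[[0,[0,0,-0.02],[0,0,0]],[0,[0,0,0],[0,0,0]],[0,[0,0,0],[0,0,0]]]'

```text
time_s: 4.9
ee_pos: [410.7, 64.1, 1.7]
ee_rot: [180.0, 15.0, 165.6]
force: [0.9, 0.4, 0.4]
gripper_width: 0.3
gripper_force: 0.0
```

Request:
move_arm --motion '[[0,[0,0,-0.02],[0,0,0]],[0,[0,0,0],[0,0,0]],[0,[0,0,0],[0,0,0]]]'

```text
time_s: 5.15
ee_pos: [410.7, 64.1, 1.2]
ee_rot: [180.0, 15.0, 165.6]
force: [-0.4, -0.1, 0.1]
gripper_width: 0.3
gripper_force: 0.0
```

Request:
move_arm --motion '[[0,[0,0,-0.02],[0,0,0]],[0,[0,0,0],[0,0,0]],[0,[0,0,0],[0,0,0]]]'

```text
time_s: 5.4
ee_pos: [410.7, 64.1, 0.7]
ee_rot: [180.0, 15.0, 165.6]
force: [0.7, -1.4, 0.3]
gripper_width: 0.4
gripper_force: 0.0
```

Request:
move_arm --motion '[[0,[0,0,-0.02],[0,0,0]],[0,[0,0,0],[0,0,0]],[0,[0,0,0],[0,0,0]]]'

```text
time_s: 5.65
ee_pos: [410.6, 64.1, 0.2]
ee_rot: [180.0, 15.0, 165.6]
force: [-0.4, 0.2, 0.5]
gripper_width: 0.2
gripper_force: 0.0
```

Request:
move_arm --motion '[[0,[0,0,-0.02],[0,0,0]],[0,[0,0,0],[0,0,0]],[0,[0,0,0],[0,0,0]]]'

```text
time_s: 5.9
ee_pos: [410.7, 64.1, -0.3]
ee_rot: [180.0, 15.0, 165.6]
force: [0.6, -0.6, -0.1]
gripper_width: 0.4
gripper_force: 0.0
```

Request:
move_arm --motion '[[0,[0,0,-0.02],[0,0,0]],[0,[0,0,0],[0,0,0]],[0,[0,0,0],[0,0,0]]]'

```text
time_s: 6.15
ee_pos: [410.6, 64.1, -0.8]
ee_rot: [180.0, 15.0, 165.6]
force: [0.5, -0.0, 0.0]
gripper_width: 0.0
gripper_force: 0.0
```

Request:
move_arm --motion '[[0,[0,0,-0.02],[0,0,0]],[0,[0,0,0],[0,0,0]],[0,[0,0,0],[0,0,0]]]'

```text
time_s: 6.4
ee_pos: [410.7, 64.1, -1.2]
ee_rot: [180.0, 15.0, 165.6]
force: [-1.0, -0.1, 0.4]
gripper_width: 0.7
gripper_force: 0.0
```

Run:
```python
from h import *
s=state();print(s["ee_pos"],s["force"],s["qpos"],s["effort"])
f=grab_frame("scene");c=camera_info("scene");u=proj(c,[s["ee_pos"]])[0];print(u)
x,y=int(u[0]),int(u[1]);im=cv2.resize(f[y-60:y+30,x-60:x+60],None,fx=6,fy=6,interpolation=2);cv2.imwrite("pics/tip.png",im);print(((u-[x-60,y-60])*6))
```

```text
[410.66665724  64.058041    -1.23950558] [-0.99536826 -0.0690577   0.41660775] [ 13.43696181  12.00291717 134.91413856 -19.79112952  20.87509518
 -44.41866164] [ 2.74405311e-04 -2.51602936e+01 -1.32434168e+01 -2.82576252e-01
 -7.02142641e-01 -7.63469754e-03]
[214.45989363 178.35755296]
[362.7593618  362.14531778]
```

View pics/tip.png

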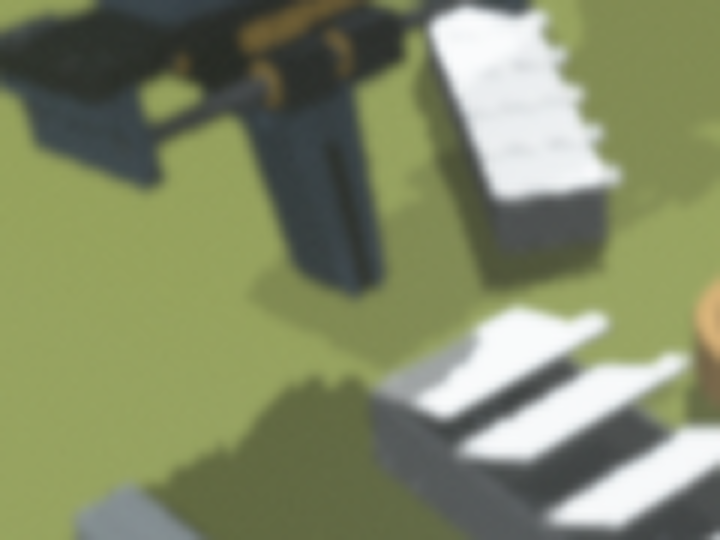

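Run:
```python
from h import *
from scipy.spatial.transform import Rotation as Ro
s=state();R=Ro.from_euler("xyz",s["ee_rot"],degrees=True).as_matrix();e=s["ee_pos"]
print(R.round(2))
c=camera_info("scene");t=camera_info("top")
for d in(0,10,20,30):print(d,proj(c,[e-d*R[:,2]]).round(1),"vertical",proj(c,[e+[0,0,d]]).round(1),"top",proj(t,[e-d*R[:,2]]).round(1))
# finger end-face corners in scene
for a in(-16,16):
  for b in(-13,13):print(a,b,((proj(c,[e+a*R[:,0]+b*R[:,1]])[0]-[154,118])*6).round())
f=grab_frame("top");u=proj(t,[e])[0];x,y=int(u[0]),int(u[1])
print(x,y);cv2.imwrite("pics/tip2.png",cv2.resize(f[y-70:y+30,x-60:x+60],None,fx=6,fy=6,interpolation=2));print((u-[x-60,y-70])*6)
```

```text
[[-0.94  0.25  0.25]
 [ 0.24  0.97 -0.06]
 [-0.26  0.   -0.97]]
0 [[214.5 178.4]] vertical [[214.5 178.4]] top [[228.3 249.7]]
10 [[213.4 174.4]] vertical [[214.2 174.8]] top [[227.7 251.2]]
20 [[212.4 170.4]] vertical [[213.8 171.3]] top [[227.2 252.8]]
30 [[211.3 166.4]] vertical [[213.5 167.7]] top [[226.6 254.4]]
-16 -13 [360. 389.]
-16 13 [416. 358.]
16 -13 [310. 366.]
16 13 [366. 337.]
228 249
[361.51277866 424.19926153]
```

View pics/tip2.png

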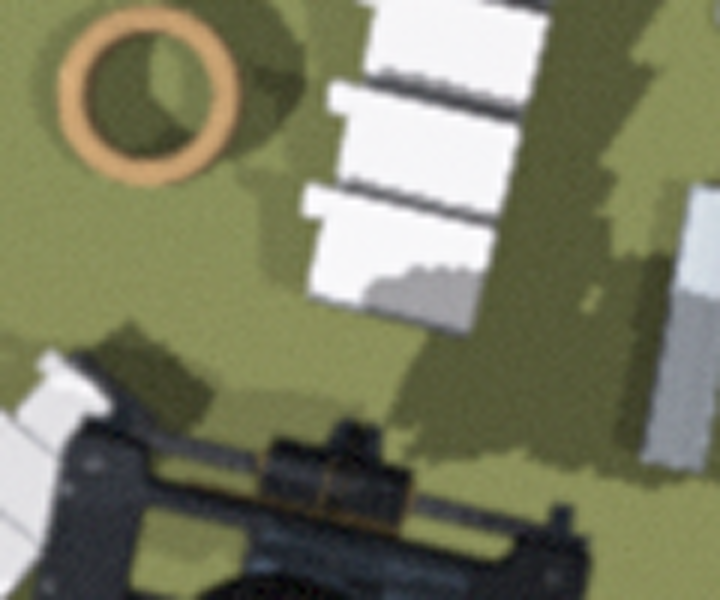

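Both cameras put the real fingertip about 33 mm behind the stated TCP: in the scene crop it is at (355,297) against a predicted (374,381), and in the top crop its leading edge is at (355,425). The closed tip is therefore still about 27 mm up. This also puts the gripper body lower than assumed, so I'll run 18 mm towards -y to clear the bottle. I'll carry on with the touch from there.

Request:
move_arm --motion '[[0,[-0.18,-0.7,0],[0,0,0]],[0,[0,0,-0.4],[0,0,0]],[0,[0,0,-0.36],[0,0,0]],[0,[0,0,0],[0,0,0]],[0,[0,0,0],[0,0,0]]]'

```text
time_s: 6.92
ee_pos: [405.9, 46.5, -20.5]
ee_rot: [-180.0, 15.0, 165.6]
force: [-0.1, 0.3, 0.7]
gripper_width: 0.7
gripper_force: 0.0
```

Request:
move_arm --motion '[[0,[0,0,-0.06],[0,0,0]],[0,[0,0,0],[0,0,0]]]'

```text
time_s: 7.08
ee_pos: [406.6, 46.7, -21.4]
ee_rot: [180.0, 15.0, 165.6]
force: [0.3, 0.1, -0.4]
gripper_width: 0.8
gripper_force: 0.0
```

Request:
move_arm --motion '[[0,[0,0,-0.06],[0,0,0]],[0,[0,0,0],[0,0,0]]]'

```text
time_s: 7.25
ee_pos: [406.3, 46.7, -23.1]
ee_rot: [180.0, 15.0, 165.6]
force: [-0.2, -0.4, 0.1]
gripper_width: 0.5
gripper_force: 0.0
```

Request:
move_arm --motion '[[0,[0,0,-0.04],[0,0,0]],[0,[0,0,0],[0,0,0]]]'

```text
time_s: 7.42
ee_pos: [406.2, 46.6, -24.2]
ee_rot: [180.0, 15.0, 165.6]
force: [0.1, 0.0, 0.2]
gripper_width: 0.4
gripper_force: 0.0
```

Request:
move_arm --motion '[[0,[0,0,-0.04],[0,0,0]],[0,[0,0,0],[0,0,0]]]'

```text
time_s: 7.58
ee_pos: [406.1, 46.6, -25.3]
ee_rot: [180.0, 15.0, 165.6]
force: [-0.3, -0.5, 0.5]
gripper_width: 0.7
gripper_force: 0.0
```

Request:
move_arm --motion '[[0,[0,0,-0.04],[0,0,0]],[0,[0,0,0],[0,0,0]]]'

```text
time_s: 7.75
ee_pos: [406.1, 46.6, -26.4]
ee_rot: [180.0, 15.0, 165.6]
force: [-0.2, -0.8, 0.0]
gripper_width: 0.4
gripper_force: 0.0
```

Request:
move_arm --motion '[[0,[0,0,-0.04],[0,0,0]],[0,[0,0,0],[0,0,0]]]'

```text
time_s: 7.92
ee_pos: [406.1, 46.5, -27.4]
ee_rot: [180.0, 15.0, 165.6]
force: [-1.1, -0.3, -0.8]
gripper_width: 0.1
gripper_force: 0.0
```

Request:
move_arm --motion '[[0,[0,0,-0.04],[0,0,0]],[0,[0,0,0],[0,0,0]]]'

```text
time_s: 8.08
ee_pos: [406.2, 46.6, -28.3]
ee_rot: [180.0, 15.0, 165.6]
force: [0.0, -0.3, -1.2]
gripper_width: 0.4
gripper_force: 0.1
```

Request:
move_arm --motion '[[0,[0,0,-0.04],[0,0,0]],[0,[0,0,0],[0,0,0]]]'

```text
time_s: 8.25
ee_pos: [406.4, 46.6, -28.9]
ee_rot: [180.0, 15.0, 165.6]
force: [-2.8, 0.5, 8.4]
gripper_width: 0.4
gripper_force: 4.0
```

Run:
```python
from h import *
f=grab_frame("scene")
im=cv2.resize(f[95:215,130:290],None,fx=5,fy=5,interpolation=2);cv2.imwrite("pics/tip3.png",im)
```

```text
(no output)
```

View pics/tip3.png

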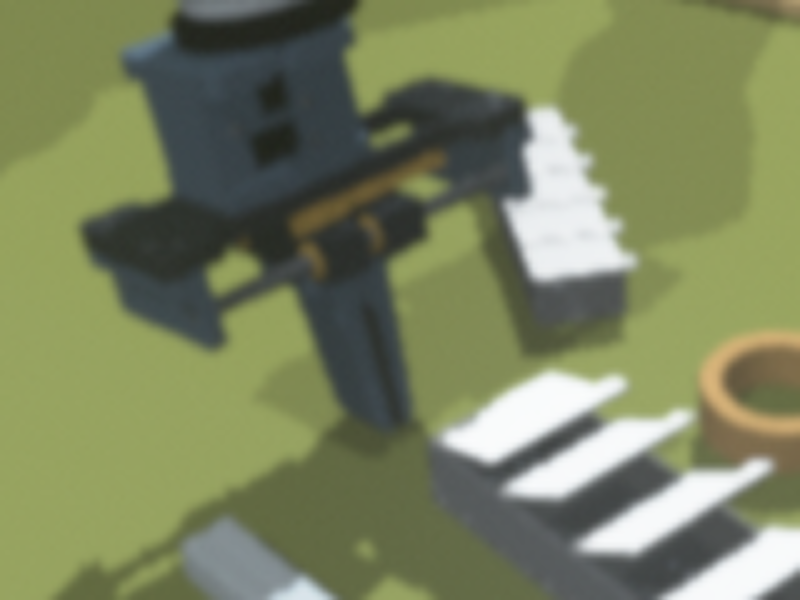

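Contact came at stated z ≈ -28.7 (8 N), so for the heel to run 0.6 mm above shut height I lift 38 mm. Then I sweep along the row, watching the force.

Request:
move_arm --motion '[[0,[0,0,0.76],[0,0,0]],[0,[0,0,0.76],[0,0,0]],[0,[0.2325,-0.0596,0],[0,0,0]],[0,[0.2325,-0.0596,0],[0,0,0]],[0,[0.2325,-0.0596,0],[0,0,0]],[0,[0.2325,-0.0596,0],[0,0,0]],[0,[0.2325,-0.0596,0],[0,0,0]],[0,[0.2325,-0.0596,0],[0,0,0]],[0,[0.2325,-0.0596,0],[0,0,0]],[0,[0.2325,-0.0596,0],[0,0,0]],[0,[0.2325,-0.0596,0],[0,0,0]],[0,[0.2325,-0.0596,0],[0,0,0]]]'

```text
time_s: 9.3
ee_pos: [464.9, 31.5, 8.7]
ee_rot: [180.0, 15.0, 165.6]
force: [-0.5, -0.2, -0.0]
gripper_width: 0.5
gripper_force: 0.0
```

Request:
move_arm --motion '[[0,[0.2325,-0.0596,0],[0,0,0]],[0,[0.2325,-0.0596,0],[0,0,0]],[0,[0.2325,-0.0596,0],[0,0,0]]]'

```text
time_s: 9.55
ee_pos: [482.0, 27.0, 8.7]
ee_rot: [-180.0, 15.0, 165.6]
force: [-2.2, 0.6, 2.1]
gripper_width: 0.5
gripper_force: 1.2
```

Request:
move_arm --motion '[[0,[0.2325,-0.0596,0],[0,0,0]],[0,[0.2325,-0.0596,0],[0,0,0]],[0,[0.2325,-0.0596,0],[0,0,0]]]'

```text
time_s: 9.8
ee_pos: [499.9, 22.6, 8.9]
ee_rot: [180.0, 15.0, 165.6]
force: [-0.7, -0.0, 0.1]
gripper_width: 0.3
gripper_force: 0.1
```

Request:
move_arm --motion '[[0,[0.2325,-0.0596,0],[0,0,0]],[0,[0.2325,-0.0596,0],[0,0,0]],[0,[0.2325,-0.0596,0],[0,0,0]]]'

```text
time_s: 10.05
ee_pos: [517.2, 18.1, 8.8]
ee_rot: [180.0, 15.0, 165.6]
force: [-0.9, 1.2, 0.4]
gripper_width: 0.6
gripper_force: 0.2
```

Request:
move_arm --motion '[[0,[0.2325,-0.0596,0],[0,0,0]],[0,[0.2325,-0.0596,0],[0,0,0]]]'

```text
time_s: 10.22
ee_pos: [528.4, 15.1, 8.7]
ee_rot: [-180.0, 15.0, 165.6]
force: [-0.8, 0.6, 0.6]
gripper_width: 0.2
gripper_force: 0.4
```

Run:
```python
from h import *
f=grab_frame("scene")
im=cv2.resize(f[155:265,200:345],None,fx=5,fy=5,interpolation=2);cv2.imwrite("pics/mid.png",im)
```

```text
(no output)
```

View pics/mid.png

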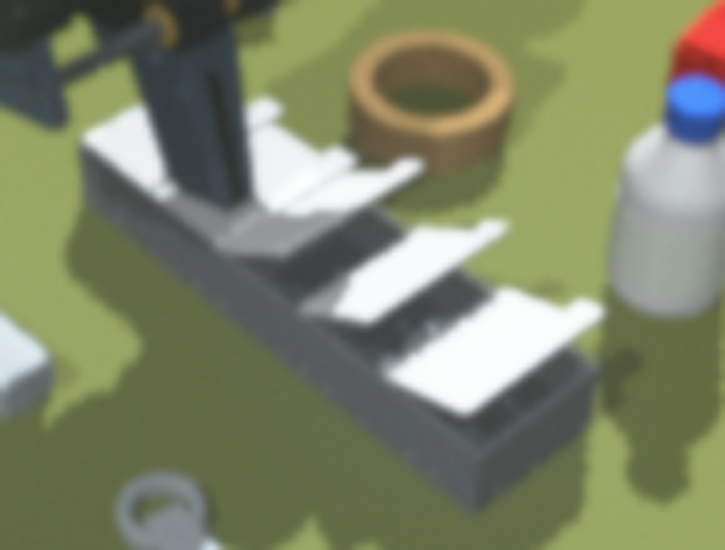

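Flap 1 is shut, flap 2 is going down under the tip at (230,200), and the case corner at (475,512) hasn't moved. Continuing.

Request:
move_arm --motion '[[0,[0.2325,-0.0596,-0.01],[0,0,0]],[0,[0.2325,-0.0596,0],[0,0,0]],[0,[0.2325,-0.0596,0],[0,0,0]],[0,[0.2325,-0.0596,0],[0,0,0]]]'

```text
time_s: 10.6
ee_pos: [552.1, 9.2, 8.5]
ee_rot: [180.0, 15.0, 165.6]
force: [-0.6, -0.5, 1.6]
gripper_width: 0.1
gripper_force: 0.5
```

Request:
move_arm --motion '[[0,[0.2325,-0.0596,0],[0,0,0]],[0,[0.2325,-0.0596,0],[0,0,0]],[0,[0.2325,-0.0596,0],[0,0,0]]]'

```text
time_s: 10.85
ee_pos: [569.1, 4.6, 8.4]
ee_rot: [-180.0, 15.0, 165.6]
force: [-1.2, -0.2, 1.6]
gripper_width: 0.5
gripper_force: 0.8
```

Request:
move_arm --motion '[[0,[0.2325,-0.0596,0],[0,0,0]],[0,[0.2325,-0.0596,0],[0,0,0]],[0,[0.2325,-0.0596,0],[0,0,0]],[0,[0.2325,-0.0596,0],[0,0,0]]]'

```text
time_s: 11.18
ee_pos: [592.8, -1.3, 8.5]
ee_rot: [180.0, 15.0, 165.6]
force: [-1.4, -0.3, 0.9]
gripper_width: 0.8
gripper_force: 0.7
```

Request:
move_arm --motion '[[0,[0.2325,-0.0596,0],[0,0,0]],[0,[0.2325,-0.0596,0],[0,0,0]],[0,[0.2325,-0.0596,0],[0,0,0]],[0,[0.2325,-0.0596,0],[0,0,0]]]'

```text
time_s: 11.52
ee_pos: [615.9, -7.2, 8.5]
ee_rot: [180.0, 15.0, 165.6]
force: [-0.7, -0.0, 1.0]
gripper_width: 0.1
gripper_force: 0.5
```

Request:
move_arm --motion '[[0,[0.2325,-0.0596,0],[0,0,0]],[0,[0.2325,-0.0596,0],[0,0,0]],[0,[0.2325,-0.0596,0],[0,0,0]],[0,[0.2325,-0.0596,0],[0,0,0]]]'

```text
time_s: 11.85
ee_pos: [639.4, -13.2, 8.5]
ee_rot: [180.0, 15.0, 165.6]
force: [-0.2, -0.1, 0.7]
gripper_width: 0.5
gripper_force: 0.5
```

Request:
move_arm --motion '[[0,[0.2325,-0.0596,0],[0,0,0]],[0,[0.2325,-0.0596,0],[0,0,0]],[0,[0.2325,-0.0596,0],[0,0,0]],[0,[0.2325,-0.0596,0],[0,0,0]]]'

```text
time_s: 12.18
ee_pos: [662.6, -19.1, 8.6]
ee_rot: [180.0, 15.0, 165.6]
force: [0.2, 0.4, 0.7]
gripper_width: 0.4
gripper_force: 0.4
```

Request:
move_arm --motion '[[0,[0.2325,-0.0596,0],[0,0,0]],[0,[0.2325,-0.0596,0],[0,0,0]],[0,[0.2325,-0.0596,0],[0,0,0]],[0,[0.2325,-0.0596,0],[0,0,0]],[0,[0.2325,-0.0596,0],[0,0,0]],[0,[0.2325,-0.0596,0],[0,0,0]],[0,[0.2325,-0.0596,0],[0,0,0]]]'

```text
time_s: 12.77
ee_pos: [703.3, -29.6, 8.5]
ee_rot: [180.0, 15.0, 165.6]
force: [-0.1, -1.0, 1.0]
gripper_width: 0.2
gripper_force: 0.0
```

Request:
move_arm --motion '[[0,[0.3,-0.08,0.4],[0,0,0]],[0,[0,0,0.9],[0,0,0]],[0,[0,0,0.9],[0,0,0]],[0,[0,0,0.9],[0,0,0]],[0,[0,0,0.9],[0,0,0]],[0,[0,0,0.9],[0,0,0]],[0,[0,0,0.9],[0,0,0]],[0,[0,0,0],[0,0,0]]]'

```text
time_s: 13.43
ee_pos: [713.8, -31.7, 159.8]
ee_rot: [179.9, 15.6, 165.6]
force: [-0.0, -0.5, 0.8]
gripper_width: 0.3
gripper_force: 0.0
```

Run:
```python
from h import *
f=grab_frame("scene");g=grab_frame("top")
a=cv2.resize(f[150:265,200:350],(800,613),interpolation=2)[:300*2]
cv2.imwrite("pics/end.png",a); cv2.imwrite("pics/endtop.png",g)
g0=cv2.imread("pics/top0.png")
```

```text
(no output)
```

View pics/end.png

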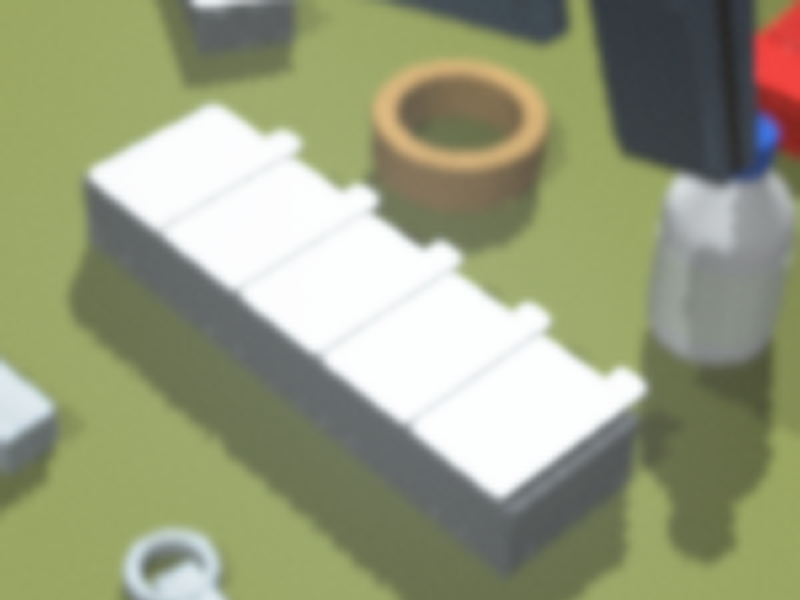

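All five flaps lie flat, the case corner at (508,575) is where it was, the bottle and tape are undisturbed, and the hand is well above them. Handing in.

```bash
python3 -c "
from workcell import *
print(job_done())"
```

```text
the job is handed in; nothing more can be done
None
```

I pressed all five flaps of the large grey case shut in one light pass from the hinge end, with contact readings of about 3 N or less. The last picture shows the case unmoved and the hand clear, and I handed the job in at about 13.5 s.

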